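Fit the honing wheel and bring its retaining ring to the groove

TASK

Put the honing wheel back on the sharpening machine: lower it (do not drop it) over the spindle with the drive pins in its two holes, flat and fully home, and let go of it. Then take the circlip pliers, which stand in the tool block with the retaining ring on their tips, squeeze them to their stop to spread the ring and slide it level down over the spindle to the groove just above the hub. Finish still holding the pliers squeezed, with the open ring level with the groove and centred round the spindle, not leaning on the hub or the spindle, so that I can check it before it is let in; leave everything else on the bench where it is.

Things in the scene. Friction and masses are not known exactly. Their poses are not given: they have to be found in the camera images.
- wheel: Honing wheel, 0.4 to 0.8 kg, lying hub upwards: disc 190 mm across, 18 mm thick, brown leather rim, aluminium middle. Origin: centre of the underside; z up. Two round through holes, 14 mm across, on its x axis 55 mm either side of the centre; half a turn makes no difference. Bore through the hub: 43 mm across.
- hub_top (a point): centre of the top of the wheel's hub, 40 mm above its underside. The hub is a round boss 60 mm across that stands 22 mm above the disc: grip it from above.
- hole_a (a point): middle of the wheel's hole at its +x, on the disc's top face (18 mm above the underside)
- hole_b (a point): middle of the wheel's hole at its -x, on the disc's top face
- spindle: Steel spindle of the green machine, 40 mm across. Origin: on its axis on top of the aluminium drive plate (140 mm across, 85 mm above the bench) on which the wheel's underside must rest; z up. It ends 51 mm above the origin in a 3 mm chamfer. Drive pins on its x axis, 55 mm either side. It does not turn (needs over 3 Nm); its angle to the machine differs from run to run.
- pin_a (a point): tip of the drive pin at the spindle's +x: pins are 10 mm across, 14 mm tall, the last 3 mm tapered
- pin_b (a point): tip of the drive pin at the spindle's -x
- groove (a point): centre of the retaining ring's groove, on the spindle's axis 42 mm above the drive plate, 127 mm above the bench. The groove is 4 mm wide and 1.5 mm deep; its lower edge is level with the top of the hub of a seated wheel.
- honer: Sharpening machine, green housing 236 (x) by 226 (y) mm, 80 mm high, fixed; origin on the bench under the spindle's axis. A tool-rest bar, 12 mm thick, 190 mm long, runs along its y, 130 mm to the +x side of the axis, 146 mm above the bench, on two 14 mm posts 75 mm either side.
- tool_block: Wooden block, fixed, 98 (x) by 118 (y) by 68 mm high, origin under its centre. The pliers stand in its pocket, 58 (x) by 68 (y) mm, open above, floor 12 mm above the bench.
- pliers: Circlip pliers, red handles, 0.21 kg, 165 mm long, standing handles up in the block. Origin: between the tips at the ring's underside; z up along the pliers, y from handle to handle, x towards the ring's middle. Pivot at z = 68 mm. Squeezing the handles spreads the tips: 3 N a handle at first, 12 N to reach the stop; they spring back when let go.
- grip_mid (a point): grip point between the two handles, on the pliers' middle line at z = 130 mm. Over their outsides the handles are 64 mm apart here when relaxed (69 mm at most, at z = 146) and 45 mm squeezed to the stop, when the outer faces, 16 mm wide, are upright and flat from z = 103 to 149 mm. They end at z = 165 mm.
- ring_mid (a point): centre of the open ring, at half its thickness: 16.5 mm along x and 1.25 mm along z from the pliers' origin. Dark steel ring 2.5 mm thick in the pliers' x-y plane, fast on the tips. Bore relaxed 36 mm: it will not pass the spindle; at the stop a 43.5 mm bar would pass centred here, and the ring spans 27 mm ahead, 21 behind, 28 to each side. Tip pins rise 13 mm over the ring.
- jaw_l (a joint): squeeze of the pliers in rad: 0 relaxed, 0.16 squeezed to the stop (ring fully open), which is a little springy: 0.18 under a 60 N grip, handles then 41 mm over the outside; they may shift a few mm in the fingers while squeezed; the ring clears the spindle from about 0.135
- head_a: carved puppet head blank, pale wood, 131 mm tall, 80 mm across, standing. Not part of the job: leave it alone.
- head_b: carved puppet head blank, darker wood, 123 mm tall, 74 mm across, standing. Not part of the job: leave it alone.
- blank: round turned wood blank, 62 mm diameter, 140 mm long, lying along its x; origin under its middle on the bench. Not part of the job: leave it alone.
- mallet: round carver's mallet standing on its head, 86 mm across, 196 mm tall. Not part of the job: leave it alone.
- gouge_a: carving gouge with dark wood handle lying along its x, 25 mm thick, from 110 mm behind to 108 mm ahead of its origin. Not part of the job: leave it alone.
- gouge_b: carving gouge with orange handle, the same size as gouge_a. Not part of the job: leave it alone.
- compound_bar: green bar of honing compound, 100 x 38 x 28 mm. Not part of the job: leave it alone.
- oil_can: red oil can with yellow spout, 52 mm across, 120 mm tall, standing. Not part of the job: leave it alone.
Not all that is in view belongs to the job. What is shaped like the pliers but green or turquoise is not meant.

How it is judged:
By the outcome, as a careful person would: the job done as asked, in the order asked, and still so for the second after the job is handed in, while the arm keeps its last pose, push and grip.
It also fails if it takes over 58 s, if anything falls off the work surface, if the arm or the gripper's body presses on something with over 40 N, if the wrist force passes 120 N, or if a joint passes its speed limit or range.

ROBOT

A 6-joint arm with a two-finger parallel gripper is mounted at the origin on the work surface. World frame = base frame: x ahead of the robot, y to its left, z up, the work surface at z = 0. Lengths are in m, angles in rad, forces in N, time in s.
With the tool pointing down it reaches from about 0.25 to 0.725 m from the base axis. Payload 9.7 kg.
Tool frame: the origin (TCP) lies at the very end of the fingers, on their centre line; the grasp point (between the pads) lies 19 mm behind it; z points along the fingers, y is the line along which they close (so a half turn about z gives the same grasp; the last joint's range is limited). The gripper opens to 85 mm and grips with 20 to 120 N. Pads are 22 mm wide; open, the fingers measure 114 mm over their backs; the gripper's body (76 mm by 85 mm) begins 54 mm behind the grasp point. The pads swing forward as they close: fully open they stand 13 mm farther back than shut.
Start: joints at [1.137, 0.087, 0.176, 1.66, 0, 1.571], TCP at [0.231, 0.499, 0.194] pointing down, gripper open.
Joint ranges: [-3.13, 3.13], [-0.85, 1.81], [-1.15, 1.24], [-2.2, 2.28], [-1.44, 1.52], [-3.14, 3.14]. Speed limits (rad/s): [2.22, 2.22, 2.57, 3.14, 3.14, 3.14].

INTERFACE

Orientations are given as a 3x3 rotation matrix whose columns are the frame's x, y, z axes.
In Python, from rig import get_state, viewer, job, outline_of, spot_point gives the robot as it stands.
- The arm moves only by the shell command python3 -m pendant 'ROWS'. ROWS is a JSON object of lists of equal length, an entry for each row: "delta_pos": the shift along the tool's x, y, z in units of 40 mm (1.0 is 40 mm), a list of three; "yaw": the turn about the tool's z in units of 5 degrees (1.0 is 5 degrees); "fingers": the opening, from -1 (shut) to 1 (fully open). In form: {"delta_pos": [[tx, ty, tz], ...], "yaw": [yaw, ...], "fingers": [fingers, ...]}. A call has 1 to 8 rows; each row shifts and turns the commanded pose from where the row before left it, along the tool's axes as they then stand; what a row does not reach is not made up. A row lasts 1/12 s, in which the tool goes at most 41.7 mm and 7.16 degrees, less where a joint would pass 70% of its speed; a pose out of reach is approached as far as the arm can. A call is refused whole if a number of a shift passes 1 or a number of a turn 1, either way. A call with a gripper value outside its range is refused whole. The fingers move at their own pace and stop on an object; the grip force is fixed at half the most. Time passes only in rows, so rows that do not move let the fingers close. It gives the time, the measured TCP pose, the force, the opening and the grip force at its end, in the units of the state.
- get_state(): the state, without advancing time (a new reading comes with each control period).
- viewer.get_image(name): name is "scene" or "top" or "wrist"; returns (picture, depth): 420x560x3 uint8, red, green, blue; 420x560 float32, m along the optical axis (not along the pixel's ray), 0 where there is no reading.
- viewer.get_calibration(name): a dict with "fx", "fy", "cx", "cy" (pixels), "pose" (4x4, takes a point from camera to world coordinates); the wrist camera has in their place "mount" (4x4, takes a point from camera to tool coordinates, whose origin is the TCP and whose axes are the flange's). Camera axes: x right, y up, looking along -z (the intrinsics and any distortion apply to the point x, -y, -z); pixel columns grow to the right and rows downward; lengths in m; the calibration is good to about 2 mm. A picture is of the moment at which its call begins: read the wrist's pose just before it. get_calibration takes no time and is no camera call.
- job.job_done(): hands the job in; it is judged then, once.
Trained networks look in the newest picture that a camera, given by its name, has taken for a name from the list of things; names that differ only in an ending like _2 or _b are one class to them, and where a whole thing is asked for, a point or a joint stands for the part that bears it (a point fixed in the world has none). Each returns a list of dicts, best first, with "p" (0 to 1); they miss things now and then, are a little off and sometimes report something else, mostly with a low value. They report only what shows in the picture. A call takes as long as a camera call. They do not tell look-alikes from the thing itself.
- outline_of(camera, thing): "region" (420x560 bool, what is visible of it) and "location" ([column, row] in pixels, amid what is visible of it).
- spot_point(camera, thing): "location" ([column, row] in pixels: a listed point, or the origin of a listed thing).
The state is a dict: "time": time; "q": joint angles; "qvel": joint speeds; "joint_torque": joint torques, N m; "tool_pos": TCP position; "tool_rot": TCP orientation; "contact_force": force on the tool from outside, world axes, zero at the start; "moment": the same for the moment, N m; "width": finger opening in m; "finger_force": force on a finger pad.
Only numpy, scipy, OpenCV 4.12 (cv2) and the standard library are available. Lean on these libraries where they do the work, as an engineer would, in place of code of your own. Each camera call takes 0.05 s, during which the arm holds its last target. There are 200 camera calls.

## Working session

There is one attempt and no reset: what is moved stays moved. The work goes in short steps, Python scripts to look and compute and a shell command to move; the robot and the scene stay as the last step left them, time stands still between calls to the robot, and variables do not carry over. Pictures are saved under pics/ and viewed, at most 10 in all, crops included, and the job is handed in when it is done.

```bash
ls; mkdir -p pics
cat > h.py <<'E'
import numpy as np, cv2
from rig import get_state, viewer, job, outline_of, spot_point
def cam(name, st=None):
    c=viewer.get_calibration(name)
    if 'pose' in c: P=np.array(c['pose'])
    else:
        st=st or get_state(); T=np.eye(4); T[:3,:3]=st['tool_rot']; T[:3,3]=st['tool_pos']; P=T@np.array(c['mount'])
    return c,P
def ray(c,P,uv):
    K=np.array([[c['fx'],0,c['cx']],[0,c['fy'],c['cy']],[0,0,1.]])
    D=np.array(c.get('dist',c.get('distortion',[0,0,0,0,0])),float)
    p=cv2.undistortPoints(np.array([[uv]],float),K,D)[0,0]
    return P[:3,3], P[:3,:3]@np.array([p[0],-p[1],-1.])
def atz(c,P,uv,z):
    o,d=ray(c,P,uv); return o+d*(z-o[2])/d[2]
def cloud(c,P,dep):
    v,u=np.mgrid[:dep.shape[0],:dep.shape[1]]
    K=np.array([[c['fx'],0,c['cx']],[0,c['fy'],c['cy']],[0,0,1.]])
    D=np.array(c.get('dist',c.get('distortion',[0,0,0,0,0])),float)
    p=cv2.undistortPoints(np.stack([u,v],-1).reshape(-1,1,2).astype(float),K,D).reshape(dep.shape+(2,))
    X=np.stack([p[...,0]*dep,-p[...,1]*dep,-dep],-1)
    return X@P[:3,:3].T+P[:3,3]
E
python3 - <<'E'
from h import *
np.set_printoptions(precision=4,suppress=True)
s=get_state()
print({k:np.round(v,3) for k,v in s.items()})
ims=[]
for n in ['scene','top','wrist']:
    c,P=cam(n); print(n,{k:v for k,v in c.items() if k not in('pose','mount')}); print(P)
    im,d=viewer.get_image(n); cv2.imwrite(f'pics/{n}0.png',im[...,::-1]); np.savez(f'{n}0.npz',im=im,d=d,P=P)
    if n=='wrist':continue
    for t in ['hub_top','hole_a','spindle','pin_a','groove','honer','tool_block','pliers','grip_mid','ring_mid','wheel']:
        zz={'hub_top':.04,'hole_a':.018,'spindle':.085,'pin_a':.099,'groove':.127,'grip_mid':.142,'ring_mid':.0133}.get(t,0)
        print(t,[(np.round(r['location']),round(float(r['p']),2),np.round(atz(c,P,r['location'],zz)[:2],4)) for r in spot_point(n,t)[:3]])
E
```

```text
pics
{'time': np.float64(0.0), 'q': array([1.137, 0.087, 0.175, 1.66 , 0.   , 1.571]), 'qvel': array([-0.   , -0.001,  0.   , -0.002, -0.001, -0.   ]), 'joint_torque': array([  0.002, -52.037,  46.482,   0.016,   0.   ,   0.   ]), 'tool_pos': array([0.231, 0.499, 0.193]), 'tool_rot': array([[-0.907,  0.42 , -0.001],
       [ 0.42 ,  0.907, -0.001],
       [ 0.   , -0.001, -1.   ]]), 'contact_force': array([ 0.164,  0.854, -0.074]), 'moment': array([-0.004,  0.054, -0.048]), 'finger_force': np.float64(0.0), 'width': np.float64(0.085)}
scene {'fx': 465.44303101592664, 'fy': 465.44303101592664, 'cx': 286.37792753553947, 'cy': 211.11553417053398}
[[ 0.7994 -0.3287  0.5029  1.2537]
 [ 0.6008  0.4462 -0.6633 -0.9832]
 [-0.0064  0.8324  0.5541  0.9431]
 [ 0.      0.      0.      1.    ]]
hub_top [(array([337., 190.]), 0.63, array([0.5013, 0.3251]))]
hole_a [(array([329., 201.]), 0.79, array([0.4988, 0.2724])), (array([340., 182.]), 0.58, array([0.4576, 0.4182]))]
spindle [(array([292., 227.]), 0.82, array([ 0.5457, -0.0191]))]
pin_a [(array([310., 224.]), 0.96, array([0.5928, 0.0115])), (ar
[... 2004 characters left out ...]
 0.62, array([ 0.2942, -0.3655]))]
grip_mid [(array([393., 234.]), 0.79, array([ 0.4495, -0.3557])), (array([356., 304.]), 0.78, array([ 0.2547, -0.2465])), (array([430., 290.]), 0.71, array([ 0.296 , -0.4548]))]
ring_mid [(array([420., 291.]), 0.81, array([ 0.2872, -0.4764])), (array([380., 285.]), 0.7, array([ 0.3039, -0.3517])), (array([344., 294.]), 0.59, array([ 0.2745, -0.2373]))]
wheel [(array([165., 220.]), 0.87, array([0.4921, 0.3317]))]
wrist {'fx': 347.93184483009827, 'fy': 347.93184483009827, 'cx': 277.2993130212091, 'cy': 208.0787471866178}
[[ 0.4207 -0.8581 -0.2944  0.1561]
 [ 0.9072  0.3979  0.1366  0.5341]
 [-0.0001 -0.3246  0.9459  0.373 ]
 [ 0.      0.      0.      1.    ]]
```

Run:
```python
import cv2,numpy as np
a=cv2.imread('pics/scene0.png');b=cv2.imread('pics/top0.png')
cv2.imwrite('pics/v1.png',a)
cv2.imwrite('pics/v2.png',cv2.resize(b[120:340,100:460],(800,489),interpolation=cv2.INTER_CUBIC))
```

```text
(no output)
```

View pics/v1.png

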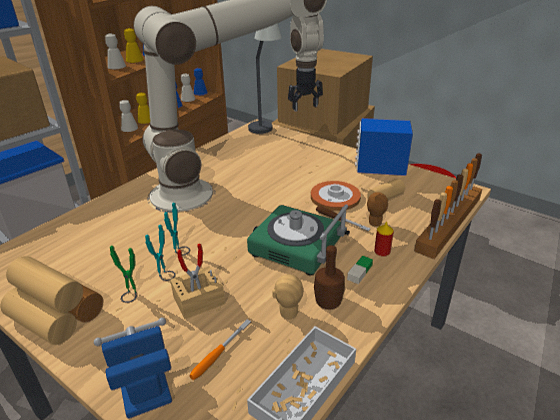

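View pics/v2.png

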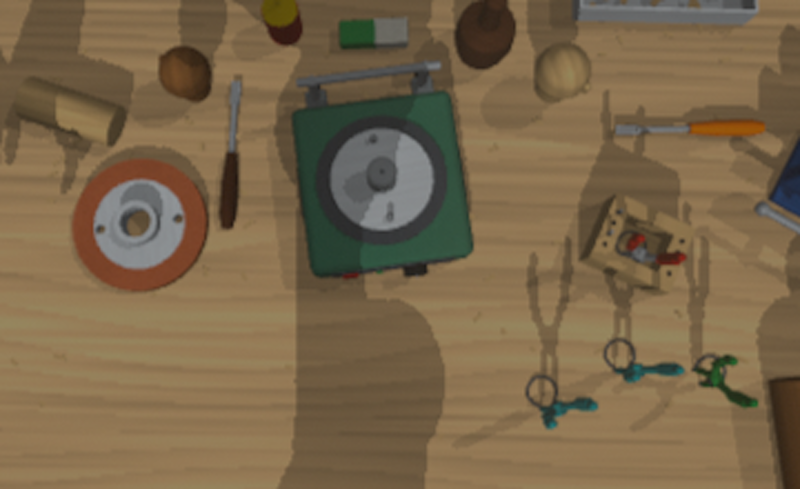

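Scene view: the red pliers stand in the wooden block at (190,262). The look-alikes are green at (124,262), teal at (155,250) and teal at (172,225), so only the red ones in the block fit. In the top view the wheel is at (162,217), the spindle at (270,201) and the red pliers at about (390,233). I'll go to the spindle first and look at it from the yaw used for placing.

```bash
python3 -m pendant '{"delta_pos":[[-0.78,-0.41,-0.18],[-0.78,-0.41,-0.18],[-0.78,-0.41,-0.18],[-0.78,-0.41,-0.18],[-0.78,-0.41,-0.18],[-0.78,-0.41,-0.18],[-0.78,-0.41,-0.18],[-0.78,-0.41,-0.18]],"yaw":[0,0,0,0,0,0,0,0],"fingers":[1,1,1,1,1,1,1,1]}'
python3 -m pendant '{"delta_pos":[[-0.78,-0.41,0],[-0.78,-0.41,0],[-0.78,-0.41,0],[-0.78,-0.41,0],[-0.78,-0.41,0],[-0.78,-0.41,0],[-0.78,-0.41,0],[-0.78,-0.41,0]],"yaw":[0,0,0,0,0,0,0,0],"fingers":[1,1,1,1,1,1,1,1]}'
python3 -m pendant '{"delta_pos":[[0,0,0],[0,0,0],[0,0,0],[0,0,0],[0,0,0],[0,0,0],[0,0,0],[0,0,0]],"yaw":[-1,-1,-1,-1,-1,-1,-1,-1],"fingers":[1,1,1,1,1,1,1,1]}'
python3 -m pendant '{"delta_pos":[[0,0,0],[0,0,0],[0,0,0],[0,0,0],[0,0,0],[0,0,0],[0,0,0],[0,0,0]],"yaw":[-1,-1,-1,-1,-1,-1,-1,-1],"fingers":[1,1,1,1,1,1,1,1]}'
python3 -m pendant '{"delta_pos":[[0,0,0],[0,0,0],[0,0,0]],"yaw":[-1,-0.7,0],"fingers":[1,1,1]}'
```

```text
time: 1.92
tool_pos: [0.4032, 0.2736, 0.2523]
tool_rot: [[-0.907, 0.42, 0.0], [0.42, 0.907, 0.0], [-0.0, 0.0, -1.0]]
contact_force: [0.3, 1.3, -0.8]
width: 0.0856
finger_force: 0.0
time: 2.58
tool_pos: [0.5747, 0.0495, 0.2519]
tool_rot: [[-0.907, 0.42, 0.0], [0.42, 0.907, 0.0], [-0.0, 0.0, -1.0]]
contact_force: [0.4, 0.4, 0.7]
width: 0.0856
finger_force: 0.0
time: 3.25
tool_pos: [0.5739, 0.0511, 0.2518]
tool_rot: [[-0.964, -0.265, -0.0], [-0.265, 0.964, -0.0], [0.0, -0.0, -1.0]]
contact_force: [0.9, 0.2, -0.1]
width: 0.0853
finger_force: 0.0
time: 3.92
tool_pos: [0.5739, 0.0511, 0.2518]
tool_rot: [[-0.568, -0.823, -0.0], [-0.823, 0.568, -0.0], [0.0, 0.0, -1.0]]
contact_force: [0.3, 0.0, -0.1]
width: 0.0852
finger_force: 0.0
time: 4.17
tool_pos: [0.5739, 0.0512, 0.2518]
tool_rot: [[-0.441, -0.897, -0.0], [-0.897, 0.441, -0.0], [0.0, 0.0, -1.0]]
contact_force: [0.1, 0.8, 0.5]
width: 0.0853
finger_force: 0.0
```

```bash
cat >> h.py <<'E'
def look(n,f):
    s=get_state(); c,P=cam(n,s); im,d=viewer.get_image(n); np.savez(f,im=im,d=d,P=P)
    return s,c,P,im,d,cloud(c,P,d)
E
python3 - <<'E'
from h import *
s,c,P,im,d,X=look('wrist','w1.npz')
cv2.imwrite('pics/w1.png',im[...,::-1])
for t,z in [('pin_a',.099),('groove',.127),('spindle',.085)]:
    print(t,[(np.round(r['location'],1),round(float(r['p']),2),np.round(atz(c,P,r['location'],z)[:2],4)) for r in spot_point('wrist',t)[:3]])
C=np.array([.547,-.005]); r=np.hypot(X[...,0]-C[0],X[...,1]-C[1])
m=(r<.03)&(X[...,2]>.128)&(X[...,2]<.15)
print(m.sum(), np.percentile(X[m][:,2],[5,50,95]), cv2.minEnclosingCircle(X[m][:,:2].astype(np.float32)), X[m].mean(0))
m=(r<.068)&(r>.03)&(X[...,2]<.088)&(X[...,2]>.07); print('plate',np.median(X[m][:,2]))
m=(r<.065)&(r>.04)&(X[...,2]>.0925)&(X[...,2]<.11)
n,l,st,ce=cv2.connectedComponentsWithStats(m.astype(np.uint8))
for i in range(1,n):
    if st[i,4]>8: q=X[l==i]; print(st[i,4],ce[i],q.mean(0),cv2.minEnclosingCircle(q[:,:2].astype(np.float32)))
E
```

```text
pin_a [(array([318.2,  71.4]), 0.67, array([ 0.4989, -0.0212])), (array([231.3, 149.2]), 0.62, array([0.6012, 0.0053]))]
groove [(array([269.5, 109.8]), 0.55, array([ 0.5511, -0.012 ]))]
spindle [(array([273. , 110.6]), 0.96, array([ 0.5503, -0.0083]))]
1868 [0.13262898 0.13496925 0.13631616] ((0.5518913865089417, -0.007755266968160868), 0.020091557875275612) [ 0.55167477 -0.00826188  0.13481184]
plate 0.08419197559351232
105 [318.31428571  72.27619048] [ 0.49881875 -0.0204986   0.09680146] ((0.49870622158050537, -0.01986391842365265), 0.004944141022861004)
92 [227.86956522 149.94565217] [0.60497075 0.00467721 0.09660795] ((0.6058303117752075, 0.005824076011776924), 0.005001528654247522)
```

View pics/w1.png

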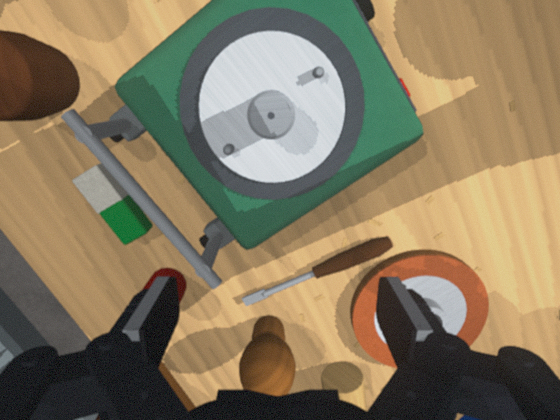

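Wrist view: spindle top at (270,115), pins at (318,72) and (229,150), tool-rest bar at lower left, wheel at (420,305). The circle fits give the 20 mm spindle radius, 5 mm pin radius and 110 mm pin spacing. Next is the wheel.

```bash
python3 -m pendant '{"delta_pos":[[-0.69,0.43,0.22],[-0.69,0.43,0.22],[-0.69,0.43,0.22],[-0.69,0.43,0.22],[-0.69,0.43,0.22],[-0.69,0.43,0.22],[-0.69,0.43,0.22],[-0.69,0.43,0.22]],"yaw":[0,0,0,0,0,0,0,0],"fingers":[1,1,1,1,1,1,1,1]}' >/dev/null
python3 -m pendant '{"delta_pos":[[0,0,0],[0,0,0],[0,0,0],[0,0,0],[0,0,0],[0,0,0],[0,0,0],[0,0,0]],"yaw":[1,1,1,1,1,1,1,1],"fingers":[1,1,1,1,1,1,1,1]}' > /dev/null
python3 -m pendant '{"delta_pos":[[0,0,0],[0,0,0],[0,0,0],[0,0,0],[0,0,0],[0,0,0],[0,0,0],[0,0,0]],"yaw":[1,1,1,1,1,1,1,1],"fingers":[1,1,1,1,1,1,1,1]}' >/dev/null
python3 -m pendant '{"delta_pos":[[0,0,0],[0,0,0],[0,0,0]],"yaw":[1,0.7,0],"fingers":[1,1,1]}'
cat > wheel.py <<'E'
from h import *
import sys
s,c,P,im,d,X=look('wrist',sys.argv[1]+'.npz')
cv2.imwrite(f'pics/{sys.argv[1]}.png',im[...,::-1])
zb=float(sys.argv[2]); R=np.array(s['tool_rot']); t=np.array(s['tool_pos'])
H=[]
for n,z in [('hub_top',.04),('hole_a',.018)]:
    for r in spot_point('wrist',n)[:2]:
        w=atz(c,P,r['location'],z+zb); print(n,np.round(r['location'],1),round(float(r['p']),2),'world',w.round(4),'tool',(R.T@(w-t)).round(4))
rr=outline_of('wrist','wheel')
C=None
hub=spot_point('wrist','hub_top')
for r in hub[:1]: C=atz(c,P,r['location'],.04+zb)
q=np.hypot(X[...,0]-C[0],X[...,1]-C[1])
m=(q<.045)&(abs(X[...,2]-.04-zb)<.006)
print('hub',m.sum(),np.median(X[m][:,2]),cv2.minEnclosingCircle(X[m][:,:2].astype(np.float32)))
g=(im[...,1].astype(int)+im[...,2])/2
if rr:
    M=rr[0]['region'].astype(np.uint8); k,_=cv2.findContours(M,cv2.RETR_EXTERNAL,cv2.CHAIN_APPROX_NONE)
    k=max(k,key=cv2.contourArea); W=np.array([atz(c,P,p[0].astype(float),.018+zb)[:2] for p in k],np.float32)
    print('rim',rr[0]['p'],cv2.minEnclosingCircle(W))
E
python3 wheel.py w2 0
```

```text
time: 6.62
tool_pos: [0.5486, 0.31, 0.1813]
tool_rot: [[-0.906, 0.424, -0.0], [0.424, 0.906, -0.0], [0.0, -0.0, -1.0]]
contact_force: [-0.9, -1.4, 0.4]
width: 0.0854
finger_force: 0.0
hole_a [229.6 142.3] 0.89 world [0.4987 0.2821 0.018 ] tool [ 0.0333 -0.0464  0.1633]
hole_a [324.9  79.3] 0.56 world [0.4849 0.3886 0.018 ] tool [0.091  0.0441 0.1633]Traceback (most recent call last):
  File "wheel.py", line 14, in <module>
    q=np.hypot(X[...,0]-C[0],X[...,1]-C[1])
                        ~^^^
TypeError: 'NoneType' object is not subscriptable
```

View pics/w2.png

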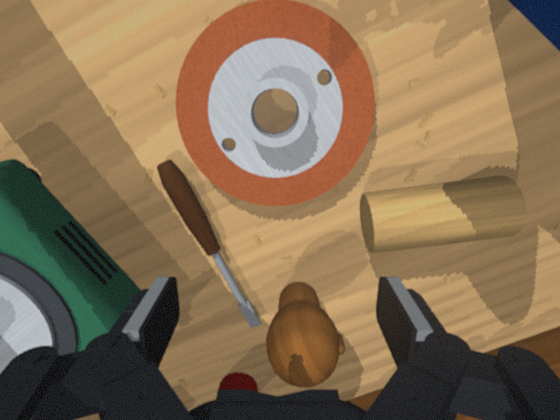

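Wrist view: the wheel is complete, with the hub at (275,108) and holes at (229,144) and (324,77). I'll fit it from the saved depth.

```bash
cat > wfit.py <<'E'
from h import *
import sys
f,zb,cx,cy=sys.argv[1],*map(float,sys.argv[2:5])
D=np.load(f); c,_=cam('wrist'); X=cloud(c,D['P'],D['d'])
q=np.hypot(X[...,0]-cx,X[...,1]-cy)
def circ(m):
    h=cv2.convexHull(X[m][:,:2].astype(np.float32))[:,0]
    A=np.c_[2*h,np.ones(len(h))]; s=np.linalg.lstsq(A,(h**2).sum(1),rcond=None)[0]
    return s[:2].round(4),round(float(np.sqrt(s[2]+s[:2]@s[:2])),4)
m=(q<.045)&(abs(X[...,2]-.04-zb)<.006); print('hub',m.sum(),np.median(X[m][:,2]).round(4),circ(m))
m=(q<.105)&(abs(X[...,2]-.018-zb)<.005); print('disc',np.median(X[m][:,2]).round(4),circ(m))
low=(q>.042)&(q<.068)&(X[...,2]<zb+.012)
n,l,st,ce=cv2.connectedComponentsWithStats(low.astype(np.uint8)); 
for i in range(1,n):
    if st[i,4]>10: print('hole',st[i,4],ce[i].round(1),atz(c,D['P'],ce[i],.018+zb).round(4))
# intensity centroid of dark holes
E
python3 wfit.py w2.npz 0 .492 .335
python3 - <<'E'
from h import *
D=np.load('w2.npz'); c,_=cam('wrist'); g=cv2.cvtColor(D['im'],cv2.COLOR_RGB2GRAY); hsv=cv2.cvtColor(D['im'],cv2.COLOR_RGB2HSV)
for u,v in [(229,144),(324,77)]:
    w=D['im'][v-8:v+9,u-8:u+9].astype(int); s=(w[...,0]-w[...,2])>35
    yy,xx=np.nonzero(s); p=[u-8+xx.mean(),v-8+yy.mean()]; print(s.sum(),p,atz(c,D['P'],p,.018).round(4))
E
```

```text
hub 1830 0.0392 (array([0.4917, 0.3344]), 0.0298)
disc 0.0172 (array([0.4918, 0.3344]), 0.0944)
hole 181 [323.9  77.5] [0.483  0.3883 0.018 ]
hole 146 [228.9 144.3] [0.5001 0.2806 0.018 ]
81 [np.float64(228.79012345679013), np.float64(143.62962962962962)] [0.4995 0.2808 0.018 ]
121 [np.float64(323.1487603305785), np.float64(77.00826446280992)] [0.4823 0.3879 0.018 ]
```

```bash
python3 -m pendant '{"delta_pos":[[0.78,-0.03,0],[0.77,-0.02,0],[0,0,0.7],[0,0,0.7],[0,0,0.7],[0,0,0.7],[0,0,0.65],[0,0,0.42]],"yaw":[0,0,0,0,0,0,0,0],"fingers":[1,1,1,1,1,1,1,1]}'
python3 -m pendant '{"delta_pos":[[0,0,0],[0,0,0],[0,0,0],[0,0,0],[0,0,0],[0,0,0],[0,0,0],[0,0,0]],"yaw":[0,0,0,0,0,0,0,0],"fingers":[1,1,0,-0.3,-1,-1,-1,-1]}'
python3 -m pendant '{"delta_pos":[[0,0,0],[0,0,0],[0,0,0],[0,0,0]],"yaw":[0,0,0,0],"fingers":[-1,-1,-1,-1]}'
```

```text
time: 7.53
tool_pos: [0.4904, 0.3336, 0.0237]
tool_rot: [[-0.908, 0.419, -0.002], [0.419, 0.908, -0.002], [0.001, -0.002, -1.0]]
contact_force: [-0.4, 0.8, 0.6]
width: 0.0852
finger_force: 0.0
time: 8.2
tool_pos: [0.4916, 0.3344, 0.027]
tool_rot: [[-0.907, 0.42, 0.0], [0.42, 0.907, 0.0], [-0.0, 0.0, -1.0]]
contact_force: [-0.3, -1.1, 0.0]
width: 0.0119
finger_force: 0.0
time: 8.53
tool_pos: [0.4914, 0.3343, 0.0265]
tool_rot: [[-0.907, 0.42, -0.0], [0.42, 0.907, -0.0], [0.0, -0.0, -1.0]]
contact_force: [0.6, -0.2, 0.2]
width: 0.0003
finger_force: 0.0
```

The fingers shut without catching the hub because the open pads stand back. I'll lift, open and look again.

```bash
python3 -m pendant '{"delta_pos":[[0,0,-0.7],[0,0,-0.8],[0,0,-0.8],[0,0,-0.8],[0,0,-0.77],[-0.78,0.03,0],[-0.77,0.02,0],[0,0,0]],"yaw":[0,0,0,0,0,0,0,0],"fingers":[-1,-1,1,1,1,1,1,1]}'
python3 -m pendant '{"delta_pos":[[0,0,0],[0,0,0]],"yaw":[0,0],"fingers":[1,1]}'
python3 wheel.py w3 0 2>/dev/null;  python3 wfit.py w3.npz 0 .492 .335
```

```text
time: 9.2
tool_pos: [0.5522, 0.3083, 0.181]
tool_rot: [[-0.906, 0.422, 0.001], [0.422, 0.906, -0.0], [-0.002, 0.0, -1.0]]
contact_force: [0.4, -0.0, -0.3]
width: 0.0724
finger_force: 0.0
time: 9.37
tool_pos: [0.5483, 0.31, 0.181]
tool_rot: [[-0.907, 0.421, -0.001], [0.421, 0.907, -0.0], [0.001, -0.001, -1.0]]
contact_force: [0.0, -0.2, 0.3]
width: 0.0855
finger_force: 0.0
hole_a [230.6 143.6] 0.7 world [0.5    0.2822 0.018 ] tool [ 0.0321 -0.0454  0.1631]
hole_a [324.8  80. ] 0.68 world [0.4847 0.3879 0.018 ] tool [0.0904 0.044  0.163 ]
hub 1837 0.0392 (array([0.4917, 0.3344]), 0.0299)
disc 0.0173 (array([0.4918, 0.3344]), 0.0945)
hole 177 [324.6  78. ] [0.4831 0.3884 0.018 ]
hole 143 [229.1 144.3] [0.5    0.2806 0.018 ]
```

View pics/w3.png

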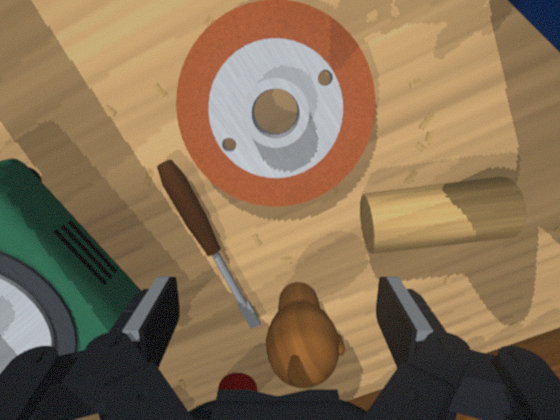

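```bash
python3 -m pendant '{"delta_pos":[[0.78,-0.03,0],[0.76,-0.02,0],[0,0,0.8],[0,0,0.8],[0,0,0.8],[0,0,0.7],[0,0,0.65],[0,0,0.42]],"yaw":[0,0,0,0,0,0,0,0],"fingers":[1,1,1,1,1,1,1,1]}'
python3 -m pendant '{"delta_pos":[[0,0,0],[0,0,0],[0,0,0],[0,0,0],[0,0,0]],"yaw":[0,0,0,0,0],"fingers":[1,1,0.3,0.2,-1]}'
python3 -m pendant '{"delta_pos":[[0,0,0],[0,0,0]],"yaw":[0,0],"fingers":[-1,-1]}'
```

```text
time: 10.28
tool_pos: [0.4903, 0.3337, 0.0118]
tool_rot: [[-0.908, 0.42, -0.002], [0.42, 0.908, -0.001], [0.001, -0.002, -1.0]]
contact_force: [1.1, 0.4, -0.4]
width: 0.0857
finger_force: 0.0
time: 10.7
tool_pos: [0.4926, 0.3347, 0.0163]
tool_rot: [[-0.907, 0.42, 0.002], [0.42, 0.907, 0.001], [-0.001, 0.002, -1.0]]
contact_force: [-0.8, -0.5, 1.3]
width: 0.0516
finger_force: 0.0
time: 10.87
tool_pos: [0.4922, 0.3343, 0.0153]
tool_rot: [[-0.907, 0.42, 0.001], [0.42, 0.907, 0.001], [-0.001, 0.001, -1.0]]
contact_force: [0.1, 0.4, -1.0]
width: 0.0261
finger_force: 0.0
```

Run:
```python
from h import *
s,c,P,im,d,X=look('wrist','w4.npz'); a,_=viewer.get_image('scene')
b=cv2.resize(a[80:230,230:430],None,fx=2.8,fy=2.8,interpolation=cv2.INTER_CUBIC)
cv2.imwrite('pics/w4.png',np.hstack([cv2.resize(im,(400,300)),cv2.resize(b,(400,300))])[...,::-1]); print(s['width'],s['tool_pos'])
```

```text
0.02607665675848041 [0.49216947 0.33433776 0.01528895]
```

View pics/w4.png

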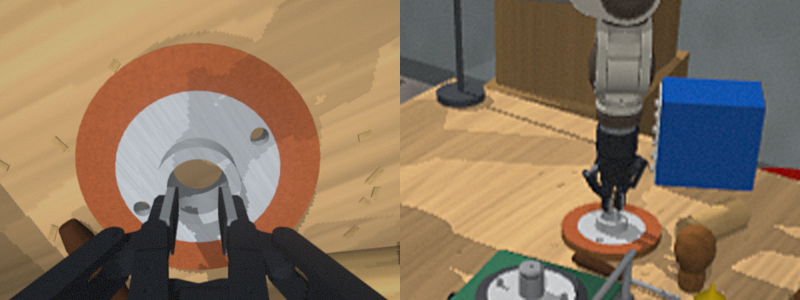

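Run:
```python
from h import *
D=np.load('w4.npz'); c,_=cam('wrist'); s=get_state(); X=cloud(c,D['P'],D['d']); T=(X-np.array(s['tool_pos']))@np.array(s['tool_rot'])
# 400x300 picture -> full x1.4
for u,v in [(170,185),(172,195),(172,210),(172,230),(172,250),(160,200),(225,185),(222,195),(222,210),(225,230),(225,250),(235,205),(200,250),(200,215),(200,175),(200,145)]:
    p=(int(u*1.4),int(v*1.4)); print((u,v),X[p[1],p[0]].round(4),T[p[1],p[0]].round(4))
```

```text
(170, 185) [0.4861 0.3136 0.0272] [-0.0033 -0.0211 -0.0123]
(172, 195) [0.4761 0.325  0.0666] [ 0.0106 -0.0151 -0.0517]
(172, 210) [0.4775 0.3258 0.0807] [ 0.0096 -0.0137 -0.0658]
(172, 230) [0.4832 0.3239 0.0893] [ 0.0036 -0.013  -0.0744]
(172, 250) [0.4943 0.3182 0.0892] [-0.0088 -0.0135 -0.0743]
(160, 200) [0.4775 0.3163 0.0637] [ 0.0056 -0.0224 -0.0488]
(225, 185) [0.5053 0.3511 0.024 ] [-0.005   0.0209 -0.0091]
(222, 195) [0.4882 0.3513 0.0667] [ 0.0106  0.0139 -0.0518]
(222, 210) [0.4914 0.3489 0.0762] [ 0.0067  0.0132 -0.0613]
(225, 230) [0.4944 0.3483 0.0896] [ 0.0038  0.0138 -0.0747]
(225, 250) [0.5062 0.3434 0.089 ] [-0.0091  0.0143 -0.0741]
(235, 205) [0.4953 0.3563 0.0704] [ 0.0063  0.0214 -0.0555]
(200, 250) [0.5577 0.306  0.0176] [-0.0714  0.002  -0.0027]
(200, 215) [0.5121 0.3268 0.0392] [-0.0214  0.0018 -0.0243]
(200, 175) [0.499  0.3332 0.0007] [-0.0068  0.002   0.0142]
(200, 145) [0.4647 0.3487 0.0353] [ 0.0308  0.0017 -0.0204]
```

Run:
```python
from h import *
c,_=cam('wrist'); M=np.array(c['mount']); print(M.round(4))
for f in ['w4.npz','w3.npz','wrist0.npz']:
    D=np.load(f); Z=cloud(c,M,D['d'])
    m=(D['d']>0)&(abs(Z[...,0])<.012)&(abs(Z[...,1])<.06)&(Z[...,2]<-.02)&(Z[...,2]>-.12)
    if f=='w4.npz': m&=(Z[...,2]<-.028)
    q=Z[m]; o=np.argsort(-q[:,2])[:12]; print(f,m.sum()); print(q[o].round(4)); 
    for sgn in (-1,1):
        r=q[q[:,1]*sgn>0]; print(sgn, r[:,2].max(), np.percentile(r[:,1]*sgn,[1,50,99]))
D=np.load('w3.npz'); Z=cloud(c,M,D['d'])
for v in range(268,340,6): print(v,Z[v,170].round(3),Z[v,176].round(3),Z[v,384].round(3))
```

```text
[[-4.000e-04  9.459e-01  3.246e-01  8.280e-02]
 [ 1.000e+00  4.000e-04  2.000e-04  2.000e-04]
 [ 1.000e-04  3.246e-01 -9.459e-01 -1.788e-01]
 [ 0.000e+00  0.000e+00  0.000e+00  1.000e+00]]
w4.npz 28602
[[-0.0024  0.0132 -0.0358]
 [-0.0016  0.0131 -0.0361]
 [-0.0014 -0.0125 -0.0365]
 [-0.0009  0.0131 -0.0365]
 [-0.0045 -0.0126 -0.0367]
 [-0.0007 -0.0125 -0.0368]
 [-0.0054 -0.0126 -0.0369]
 [-0.0016 -0.0125 -0.0371]
 [-0.0058  0.0131 -0.0371]
 [-0.0036 -0.0125 -0.0372]
 [-0.0031 -0.0125 -0.0372]
 [-0.0026  0.0131 -0.0372]]
-1 -0.03646790820375223 [0.00138455 0.03696664 0.05743613]
1 -0.03575684548526059 [0.00153402 0.03738732 0.05765434]
w3.npz 19371
[[ 0.0061  0.0435 -0.0484]
 [-0.002  -0.0428 -0.0487]
 [ 0.0035 -0.0426 -0.0489]
 [-0.0009  0.0432 -0.049 ]
 [ 0.0006 -0.0429 -0.049 ]
 [ 0.0007  0.0434 -0.0492]
 [ 0.0038  0.0431 -0.0493]
 [ 0.0013  0.0433 -0.0494]
 [-0.0057  0.043  -0.0494]
 [-0.0077 -0.0427 -0.0494]
 [ 0.0029 -0.0426 -0.0494]
 [-0.0011  0.043  -0.0495]]
-1 -0.048734324655577116 [0.00103249 0.04377745 0.05977101]
1 -0.04841124028818192 [0.00106131 0.04393926 0.05972015]

[... 634 characters left out ...]
0.007 -0.042 -0.05 ] [ 0.01   0.043 -0.056]
286 [ 0.008 -0.043 -0.058] [ 0.004 -0.043 -0.05 ] [ 0.008  0.043 -0.057]
292 [ 0.006 -0.043 -0.058] [ 0.002 -0.042 -0.052] [ 0.005  0.043 -0.057]
298 [ 0.004 -0.042 -0.06 ] [-0.001 -0.043 -0.052] [ 0.004  0.043 -0.059]
304 [ 0.002 -0.043 -0.06 ] [-0.003 -0.043 -0.053] [ 0.001  0.043 -0.058]
310 [-0.    -0.043 -0.061] [ 0.083  0.    -0.179] [-0.001  0.043 -0.06 ]
316 [-0.003 -0.043 -0.062] [-0.008 -0.043 -0.055] [-0.003  0.043 -0.061]
322 [-0.005 -0.042 -0.063] [-0.01  -0.042 -0.056] [-0.006  0.043 -0.061]
328 [-0.007 -0.043 -0.063] [-0.198 -0.125  0.181] [-0.008  0.043 -0.063]
334 [-0.01  -0.043 -0.063] [-0.208 -0.127  0.182] [-0.011  0.043 -0.063]
```

The depth picture shows the real finger ends about 35 mm (shut) to 48 mm (open) behind the reported TCP. That explains why they closed above the hub. I'll open and go lower by that much, watching the force.

```bash
python3 -m pendant '{"delta_pos":[[0,0,0],[0,0,0],[0,0,0],[0,0,0],[0,0,0],[0,0,0],[0,0,0.2],[0,0,0.2]],"yaw":[0,0,0,0,0,0,0,0],"fingers":[1,1,1,1,1,1,1,1]}'
python3 -m pendant '{"delta_pos":[[0,0,0.2],[0,0,0.2],[0,0,0.07],[0,0,0]],"yaw":[0,0,0,0],"fingers":[1,1,1,1]}'
python3 -m pendant '{"delta_pos":[[0,0,0],[0,0,0],[0,0,0],[0,0,0],[0,0,0],[0,0,0]],"yaw":[0,0,0,0,0,0],"fingers":[0.5,0.3,0.2,0.2,-1,-1]}'
```

```text
time: 11.63
tool_pos: [0.4921, 0.3343, -0.0017]
tool_rot: [[-0.907, 0.42, 0.001], [0.42, 0.907, 0.0], [-0.0, 0.001, -1.0]]
contact_force: [0.4, 0.3, 0.1]
width: 0.0855
finger_force: 0.0
time: 11.97
tool_pos: [0.4911, 0.3337, -0.0217]
tool_rot: [[-0.907, 0.42, -0.002], [0.42, 0.907, -0.001], [0.001, -0.002, -1.0]]
contact_force: [0.7, 0.8, 0.9]
width: 0.0854
finger_force: 0.0
time: 12.47
tool_pos: [0.4922, 0.3343, -0.0191]
tool_rot: [[-0.907, 0.42, 0.001], [0.42, 0.907, 0.001], [-0.001, 0.001, -1.0]]
contact_force: [-2.2, -1.3, 4.8]
width: 0.0572
finger_force: 64.5
```

```bash
python3 -m pendant '{"delta_pos":[[0,0,-0.3],[0,0,-0.65],[0,0,-0.65],[0,0,-0.65],[0,0,-0.65],[0,0,-0.65],[0,0,-0.65],[0,0,0]],"yaw":[0,0,0,0,0,0,0,0],"fingers":[-1,-1,-1,-1,-1,-1,-1,-1]}'
python3 -m pendant '{"delta_pos":[[0,0,0],[0,0,0]],"yaw":[0,0],"fingers":[-1,-1]}'
cat > held.py <<'E'
from h import *
import sys
s,c,P,im,d,X=look('wrist',sys.argv[1]+'.npz'); M=np.array(c['mount']); Z=cloud(c,M,d)
print(s['tool_pos'].round(4) if hasattr(s['tool_pos'],'round') else s['tool_pos'])
cv2.imwrite(f'pics/{sys.argv[1]}.png',im[...,::-1])
# disc top plane near tool z
r=np.hypot(Z[...,0],Z[...,1])
m=(d>0)&(r<.1)&(r>.04)&(Z[...,2]>-.045)&(Z[...,2]<-.012)
A=np.c_[Z[m][:,:2],np.ones(m.sum())]; w=np.ones(len(A),bool)
for _ in range(5):
    k=np.linalg.lstsq(A[w],Z[m][w][:,2],rcond=None)[0]; e=Z[m][:,2]-A@k; w=abs(e-np.median(e[w]))<.002
print('disc plane',k.round(4),w.sum())
h=Z[...,2]-(Z[...,0]*k[0]+Z[...,1]*k[1]+k[2])
disc=(abs(h)<.003)&(r<.11)&(d>0)
# rim: from hull, robust circle
H=cv2.convexHull(Z[disc][:,:2].astype(np.float32))[:,0]
a=np.degrees(np.arctan2(H[:,1],H[:,0])); R=np.hypot(H[:,0],H[:,1]); H=H[(R>.088)]
def circ(H): 
    A=np.c_[2*H,np.ones(len(H))]; s=np.linalg.lstsq(A,(H**2).sum(1),rcond=None)[0]; return s[:2],np.sqrt(s[2]+s[:2]@s[:2])
print('rim',len(H),circ(H))
hub=(abs(h+.022)<.003)&(r<.035)&(Z[...,0]>0)
rr=np.hypot(Z[...,0],Z[...,1]); e=Z[hub][:,:2]
print('hub',hub.sum(),(np.sort(np.hypot(e[:,0],e[:,1]))[[0,-1]] if hub.sum() else 0))
low=(h>.006)&(r>.042)&(r<.068)
n,l,st,ce=cv2.connectedComponentsWithStats(low.astype(np.uint8))
for i in range(1,n):
    if st[i,4]>20:
        o,v=ray(c,M,ce[i]); t=(k[2]+k[0]*o[0]+k[1]*o[1]-o[2])/(v[2]-k[0]*v[0]-k[1]*v[1]); p=o+t*v
        print('hole',st[i,4],ce[i].round(1),p.round(4),np.degrees(np.arctan2(p[1],p[0])).round(2))
E
python3 held.py w5
```

```text
time: 13.13
tool_pos: [0.4933, 0.3351, 0.154]
tool_rot: [[-0.907, 0.42, 0.006], [0.42, 0.907, 0.004], [-0.004, 0.006, -1.0]]
contact_force: [0.8, 0.2, -2.3]
width: 0.057
finger_force: 66.0
time: 13.3
tool_pos: [0.4915, 0.3339, 0.1466]
tool_rot: [[-0.907, 0.42, -0.001], [0.42, 0.907, -0.001], [0.001, -0.001, -1.0]]
contact_force: [0.3, -0.5, -4.8]
width: 0.057
finger_force: 65.9
[0.4915 0.3339 0.1466]
disc plane [ 0.0008 -0.0001 -0.0362] 78007
rim 70 (array([0.00073811, 0.00027513]), np.float64(0.09472040257507633))
hub 4682 [0.02116658 0.03498344]
hole 343 [382.7 213.1] [ 0.0315  0.0461 -0.0362] 55.61
```

View pics/w5.png

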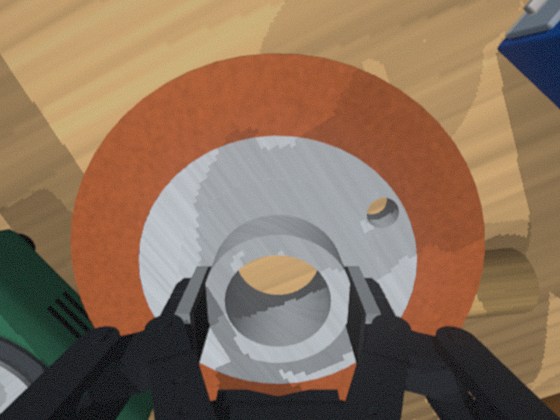

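Wrist view: the wheel is held level between the fingers, bore at (278,295), hole at (382,213). The fit puts its centre within 1 mm of the tool axis. Now over the spindle.

```bash
python3 -m pendant '{"delta_pos":[[-0.3,-0.4,0],[-0.6,-0.8,0],[-0.6,-0.85,0],[-0.6,-0.85,0],[-0.6,-0.85,0],[-0.6,-0.85,0],[-0.6,-0.85,0],[-0.5,-0.8,0]],"yaw":[0,0,0,0,0,0,0,0],"fingers":[-1,-1,-1,-1,-1,-1,-1,-1]}'>/dev/null
python3 -m pendant '{"delta_pos":[[-0.4,-0.59,0],[-0.16,-0.25,0],[0,0,0],[0,0,0],[0,0,0],[0,0,0],[0,0,0],[0,0,0]],"yaw":[0,-0.5,-1,-1,-1,-1,-1,-1],"fingers":[-1,-1,-1,-1,-1,-1,-1,-1]}'
python3 -m pendant '{"delta_pos":[[0,0,0],[0,0,0],[0,0,0],[0,0,0],[0,0,0],[0,0,0],[0,0,0],[0,0,0]],"yaw":[-1,-1,-1,-1,-1,-1,-1,-1],"fingers":[-1,-1,-1,-1,-1,-1,-1,-1]}' >/dev/null
python3 -m pendant '{"delta_pos":[[0,0,0],[0,0,0],[0,0,0],[0,0,0],[0,0,0],[0,0,0],[0,0,0],[0,0,0]],"yaw":[-1,-1,-1,-1,-0.39,0,0,0],"fingers":[-1,-1,-1,-1,-1,-1,-1,-1]}'
python3 held.py w6; python3 -c "
from h import *
s=get_state();R=np.array(s['tool_rot']);print(np.degrees(np.arctan2(R[1,0],R[0,0])),s['tool_pos'],R)"
```

```text
time: 14.68
tool_pos: [0.5518, -0.0066, 0.1459]
tool_rot: [[-0.991, -0.137, -0.003], [-0.137, 0.991, 0.0], [0.003, 0.0, -1.0]]
contact_force: [-0.6, 0.8, -4.8]
width: 0.0571
finger_force: 66.1
time: 16.02
tool_pos: [0.5522, -0.0066, 0.1469]
tool_rot: [[-0.35, -0.937, -0.001], [-0.937, 0.35, 0.0], [0.0, 0.001, -1.0]]
contact_force: [-0.4, 0.1, -4.4]
width: 0.0571
finger_force: 66.1
[ 0.5522 -0.0066  0.1469]
disc plane [-0.0007  0.0008 -0.0361] 78222
rim 66 (array([ 0.0013113 , -0.00067064]), np.float64(0.09472536716518327))
hub 4710 [0.0206562  0.03496341]
hole 377 [381.6 212.8] [ 0.0322  0.0446 -0.0361] 54.17
hole 1853 [277.4 274.1] [ 0.0021 -0.0007 -0.0361] -18.47
-110.47475919877883 [ 0.55235366 -0.00658701  0.14710207] [[-3.49794687e-01 -9.36825788e-01 -1.05788772e-03]
 [-9.36826315e-01  3.49794876e-01  6.67353783e-06]
 [ 3.63791760e-04  9.93391418e-04 -9.99999440e-01]]
```

```bash
python3 -m pendant '{"delta_pos":[[0,0,0.3],[0,0,0.3],[0,0,0.15],[0,0,0.1],[0,0,0.1],[0,0,0.1],[0,0,0]],"yaw":[0,0,0,0,0,0,0],"fingers":[-1,-1,-1,-1,-1,-1,-1]}'
```

```text
time: 16.65
tool_pos: [0.5524, -0.0066, 0.105]
tool_rot: [[-0.349, -0.937, -0.001], [-0.937, 0.349, 0.0], [0.0, 0.001, -1.0]]
contact_force: [-0.5, -1.4, -4.5]
width: 0.0573
finger_force: 66.0
```

```bash
python3 -m pendant '{"delta_pos":[[0,0,0.2],[0,0,0.2],[0,0,0.1],[0,0,0.1],[0,0,0.1],[0,0,0]],"yaw":[0,0,0,0,0,0],"fingers":[-1,-1,-1,-1,-1,-1]}'
python3 -m pendant '{"delta_pos":[[0,0,0.1],[0,0,0.1],[0,0,0.05],[0,0,0]],"yaw":[0,0,0,0],"fingers":[-1,-1,-1,-1]}'
```

```text
time: 17.15
tool_pos: [0.5523, -0.0066, 0.0768]
tool_rot: [[-0.349, -0.937, -0.001], [-0.937, 0.349, -0.0], [0.0, 0.001, -1.0]]
contact_force: [-0.2, 0.1, -5.4]
width: 0.057
finger_force: 66.0
time: 17.48
tool_pos: [0.5524, -0.0066, 0.0672]
tool_rot: [[-0.349, -0.937, -0.001], [-0.937, 0.349, -0.0], [0.0, 0.001, -1.0]]
contact_force: [0.6, -0.4, -4.6]
width: 0.0571
finger_force: 66.0
```

```bash
python3 -m pendant '{"delta_pos":[[0,0,0.02],[0,0,0.02],[0,0,0]],"yaw":[0,0,0],"fingers":[-1,-1,-1]}'
python3 -m pendant '{"delta_pos":[[0,0,0.02],[0,0,0]],"yaw":[0,0],"fingers":[-1,-1]}'
```

```text
time: 17.73
tool_pos: [0.5527, -0.0066, 0.0662]
tool_rot: [[-0.349, -0.937, 0.0], [-0.937, 0.349, -0.0], [-0.0, -0.0, -1.0]]
contact_force: [0.5, 1.0, -4.2]
width: 0.0572
finger_force: 66.0
time: 17.9
tool_pos: [0.5528, -0.0066, 0.066]
tool_rot: [[-0.349, -0.937, 0.001], [-0.937, 0.349, -0.0], [-0.0, -0.001, -1.0]]
contact_force: [-1.4, -0.3, -0.2]
width: 0.057
finger_force: 66.4
```

```bash
python3 -m pendant '{"delta_pos":[[0,0,0.02],[0,0,0],[0,0,0],[0,0,0],[0,0,0],[0,0,-0.2],[0,0,-0.8],[0,0,-0.9]],"yaw":[0,0,0,0,0,0,0,0],"fingers":[-1,0.2,0.5,1,1,1,1,1]}'
python3 -m pendant '{"delta_pos":[[0,0,-0.9],[0,0,-0.9],[0,0,-0.9],[-0.75,0,0],[-0.75,0,0],[0,0,0],[0,0,0]],"yaw":[0,0,0,0,0,0,0],"fingers":[1,1,1,1,1,1,1]}'
python3 - <<'E'
from h import *
look('wrist','w7.npz')
E
python3 wfit.py w7.npz .0845 .552 -.0075
```

```text
time: 18.57
tool_pos: [0.5513, -0.0066, 0.14]
tool_rot: [[-0.349, -0.937, -0.004], [-0.937, 0.349, 0.0], [0.001, 0.004, -1.0]]
contact_force: [1.1, 0.6, 0.5]
width: 0.0856
finger_force: 0.0
time: 19.15
tool_pos: [0.5739, 0.0508, 0.2487]
tool_rot: [[-0.347, -0.938, -0.0], [-0.938, 0.347, -0.0], [0.0, 0.0, -1.0]]
contact_force: [-0.9, -1.1, -0.9]
width: 0.0855
finger_force: 0.0
hub 2012 0.1241 (array([ 0.5531, -0.008 ]), 0.0298)
disc 0.1022 (array([ 0.5532, -0.0077]), 0.0944)
hole 136 [328.7  77.4] [ 0.5004 -0.0211  0.1025]
hole 103 [227.8 147.5] [0.607  0.0046 0.1025]
```

The wheel is seated: hub top and disc heights match plate + 40 mm and plate + 18 mm. Now the pliers.

```bash
python3 -m pendant '{"delta_pos":[[0.85,-0.18,-0.2],[0.9,-0.18,-0.2],[0.9,-0.18,-0.2],[0.9,-0.18,-0.2],[0.9,-0.18,-0.2],[0.9,-0.18,-0.2],[0.9,-0.18,-0.1],[0.9,-0.18,0]],"yaw":[0,0,0,0,0,0,0,0],"fingers":[1,1,1,1,1,1,1,1]}'>/dev/null
python3 -m pendant '{"delta_pos":[[0.9,-0.18,0],[0.9,-0.18,0],[0.9,-0.18,0],[0.8,-0.15,0],[0,0,0],[0,0,0],[0,0,0],[0,0,0]],"yaw":[0,0,0,0,1,1,1,1],"fingers":[1,1,1,1,1,1,1,1]}'
python3 -m pendant '{"delta_pos":[[0,0,0],[0,0,0],[0,0,0],[0,0,0],[0,0,0],[0,0,0],[0,0,0],[0,0,0]],"yaw":[1,1,1,1,1,1,1,1],"fingers":[1,1,1,1,1,1,1,1]}' >/dev/null
python3 -m pendant '{"delta_pos":[[0,0,0],[0,0,0],[0,0,0],[0,0,0],[0,0,0],[0,0,0],[0,0,0],[0,0,0]],"yaw":[1,1,1,1,1,0.9,0,0],"fingers":[1,1,1,1,1,1,1,1]}'
python3 - <<'E'
from h import *
s,c,P,im,d,X=look('wrist','w8.npz'); cv2.imwrite('pics/w8.png',cv2.resize(im[:300,100:500],(800,600),interpolation=cv2.INTER_CUBIC)[...,::-1])
for t,z in [('grip_mid',.142),('ring_mid',.0133),('pliers',.012),('tool_block',0)]:
    print(t,[(np.round(r['location'],1),round(float(r['p']),2),atz(c,P,r['location'],z)[:2].round(4)) for r in spot_point('wrist',t)[:3]])
hs=cv2.cvtColor(im,cv2.COLOR_RGB2HSV); red=((hs[...,0]<8)|(hs[...,0]>172))&(hs[...,1]>150)&(X[...,2]>.06)&(np.hypot(X[...,0]-.45,X[...,1]+.357)<.09)
for lo in (.155,.135,.115,.095):
    m=red&(X[...,2]>lo)&(X[...,2]<lo+.03)
    n,l,st,ce=cv2.connectedComponentsWithStats(m.astype(np.uint8))
    for i in range(1,n):
        if st[i,4]>15: q=X[l==i]; print(lo,st[i,4],ce[i].round(1),q.mean(0).round(4),q.min(0).round(3),q.max(0).round(3))
# re-measure spindle in w7
D=np.load('w7.npz'); X=cloud(c,D['P'],D['d']); q=np.hypot(X[...,0]-.552,X[...,1]+.0075)
m=(q<.026)&(X[...,2]>.128)&(X[...,2]<.15); print('spindle', cv2.minEnclosingCircle(X[m][:,:2].astype(np.float32)))
E
```

```text
time: 20.53
tool_pos: [0.5037, -0.3803, 0.3008]
tool_rot: [[-0.653, -0.758, -0.0], [-0.758, 0.653, 0.0], [0.0, 0.0, -1.0]]
contact_force: [0.0, -0.8, -0.8]
width: 0.0854
finger_force: 0.0
time: 21.87
tool_pos: [0.5042, -0.3797, 0.3009]
tool_rot: [[-0.941, 0.339, -0.0], [0.339, 0.941, -0.0], [0.0, -0.0, -1.0]]
contact_force: [-0.2, 0.7, 0.4]
width: 0.0854
finger_force: 0.0
grip_mid [(array([282.6, 121.1]), 0.67, array([ 0.4553, -0.3567]))]
ring_mid [(array([280.6, 125.7]), 0.72, array([ 0.4709, -0.3631])), (array([146.3,  22.9]), 0.72, array([ 0.3029, -0.474 ]))]
pliers [(array([276.3, 114.3]), 0.97, array([ 0.4555, -0.3635])), (array([158.,  13.]), 0.65, array([ 0.2978, -0.4564]))]
tool_block [(array([278. , 131.9]), 0.97, array([ 0.4788, -0.3695]))]
0.155 153 [249.9 121.8] [ 0.4436 -0.3828  0.173 ] [ 0.438 -0.388  0.155] [ 0.45  -0.378  0.179]
0.155 152 [312.9 126.2] [ 0.4656 -0.3331  0.1724] [ 0.461 -0.339  0.155] [ 0.471 -0.327  0.18 ]
0.135 101 [254.4 116.9] [ 0.4423 -0.3796  0.1501] [ 0.437 -0.388  0.135] [ 0.451 -0.375  0.164]
0.135 131 [307.4 122.2] [ 0.4634 -0.3354  0.1491] [ 0.459 -0.342  0.135] [ 0.471 -0.326  0.165]
0.115 71 [260.6 116.8] [ 0.4451 -0.3756  0.1311] [ 0.438 -0.381  0.115] [ 0.453 -0.372  0.145]
0.115 107 [301.6 121.1] [ 0.4625 -0.3394  0.131 ] [ 0.458 -0.344  0.116] [ 0.47  -0.332  0.145]
0.095 23 [263.8 116.7] [ 0.4468 -0.3734  0.1192] [ 0.441 -0.376  0.108] [ 0.452 -0.372  0.125]
0.095 43 [298.3 119.8] [ 0.4615 -0.3417  0.118 ] [ 0.458 -0.345  0.109] [ 0.467 -0.336  0.125]
spindle ((0.5519051551818848, -0.007815433666110039), 0.020106306299567223)
```

View pics/w8.png

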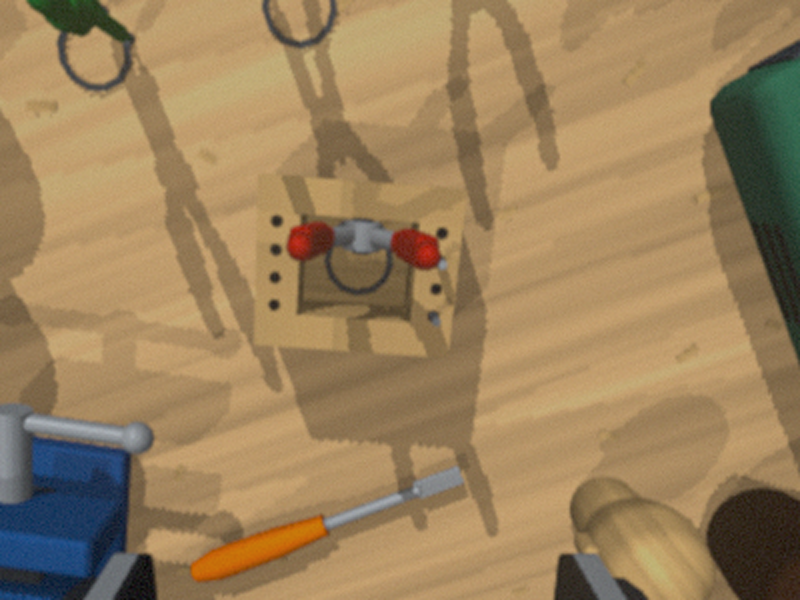

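Enlarged crop: the red pliers are in the block pocket, handle ends at (310,240) and (417,248), ring at (360,262) towards the image bottom. The green pair is at (70,15) outside the block. Red and in the block is the right one. Now to refine the handle centre.

Run:
```python
from h import *
D=np.load('w8.npz'); c,_=cam('wrist'); X=cloud(c,D['P'],D['d']); im=D['im']
hs=cv2.cvtColor(im,cv2.COLOR_RGB2HSV); red=((hs[...,0]<8)|(hs[...,0]>172))&(hs[...,1]>120)&(np.hypot(X[...,0]-.4545,X[...,1]+.358)<.06)
cc=[]
for lo in (.174,.170,.165):
    m=red&(X[...,2]>lo); q=X[m][:,:2]; o=np.array([.4545,-.358]); yv=np.array([np.cos(np.radians(65.5)),np.sin(np.radians(65.5))]); xv=np.array([yv[1],-yv[0]])
    for sg in (-1,1):
        r=q[(q-o)@yv*sg>0]-o; a,b=r@xv,r@yv; print(lo,sg,len(r),'x',np.percentile(a,[2,50,98]).round(4),'y',np.percentile(b,[2,50,98]).round(4), 'zmax',X[m][:,2].max().round(4))
print('ring px->',atz(c,D['P'],(280,131),.0133).round(4))
# dark ring pixels in the pocket
g=im.astype(int).max(2); m=(g<75)&(X[...,2]<.03)&(np.hypot(X[...,0]-.4695,X[...,1]+.3648)<.032)
ys,xs=np.nonzero(m); W=np.array([atz(c,D['P'],(u,v),.0145)[:2] for u,v in zip(xs,ys)]); print(len(W))
A=np.c_[2*W,np.ones(len(W))]; s=np.linalg.lstsq(A,(W**2).sum(1),rcond=None)[0]; print(s[:2],np.sqrt(s[2]+s[:2]@s[:2]))
```

```text
0.174 -1 124 x [-0.0283  0.0012  0.0062] y [-0.0319 -0.0266 -0.0057] zmax 0.4796
0.174 1 106 x [-0.0032  0.0007  0.0051] y [0.0232 0.0277 0.0322] zmax 0.4796
0.17 -1 135 x [-0.0283  0.0009  0.0062] y [-0.0319 -0.0266 -0.0057] zmax 0.4796
0.17 1 122 x [-0.0039  0.0006  0.0051] y [0.023  0.0271 0.0321] zmax 0.4796
0.165 -1 137 x [-0.0283  0.0009  0.0061] y [-0.0319 -0.0266 -0.0057] zmax 0.4796
0.165 1 128 x [-0.004   0.0006  0.0051] y [0.023  0.0271 0.0321] zmax 0.4796
ring px-> [ 0.4771 -0.3662  0.0133]
126
[ 0.47531721 -0.36690611] 0.020261044399345153
```

```bash
python3 -m pendant '{"delta_pos":[[0,0,0],[0.66,-0.01,0],[0.66,-0.01,0],[0,0,0.8],[0,0,0.8],[0,0,0.8],[0,0,0.8],[0,0,0.6]],"yaw":[0.94,0,0,0,0,0,0,0],"fingers":[1,1,1,1,1,1,1,1]}'>/dev/null
python3 -m pendant '{"delta_pos":[[0,0,0],[0,0,0]],"yaw":[0,0],"fingers":[1,1]}'
cat > red.py <<'E'
from h import *
import sys
s,c,P,im,d,X=look('wrist',sys.argv[1]+'.npz'); M=np.array(c['mount']); Z=cloud(c,M,d)
cv2.imwrite(f'pics/{sys.argv[1]}.png',im[...,::-1])
hs=cv2.cvtColor(im,cv2.COLOR_RGB2HSV); red=((hs[...,0]<8)|(hs[...,0]>172))&(hs[...,1]>120)&(abs(Z[...,0])<.03)&(abs(Z[...,1])<.045)&(d>.03)
print(s['tool_pos'],'w',s['width'])
for sg in (-1,1):
    m=red&(Z[...,1]*sg>0)
    if m.sum()<20: print(sg,m.sum()); continue
    top=Z[m][:,2].min(); q=Z[m]; t=q[q[:,2]<np.percentile(q[:,2],2)+.008]
    print(sg,m.sum(),'ztop',np.percentile(q[:,2],2).round(4),'top x',np.percentile(t[:,0],[3,50,97]).round(4),'y',np.percentile(t[:,1],[3,50,97]).round(4))
    for z in np.arange(-.12,.06,.02):
        k=q[abs(q[:,2]-z)<.01]
        if len(k)>10: print('   z',z.round(2),'x',np.percentile(k[:,0],[3,50,97]).round(4),'y',np.percentile(k[:,1],[3,50,97]).round(4))
E
python3 red.py w9
```

```text
time: 22.95
tool_pos: [0.456, -0.3576, 0.1482]
tool_rot: [[-0.909, 0.416, -0.002], [0.416, 0.909, 0.001], [0.002, 0.0, -1.0]]
contact_force: [-0.2, 0.2, 0.5]
width: 0.0853
finger_force: 0.0
[ 0.45598384 -0.35759933  0.14824036] w 0.08532060472019046
-1 1530 ztop -0.0594 top x [-0.0095  0.0045  0.0097] y [-0.0427 -0.0423 -0.0142]
   z -0.08 x [-0.0083  0.0031  0.0084] y [-0.0427 -0.0423 -0.0422]
   z -0.06 x [-0.0094 -0.0002  0.0091] y [-0.0428 -0.0424 -0.0422]
   z -0.02 x [-0.0024  0.0031  0.0052] y [-0.0328 -0.0278 -0.0234]
   z 0.0 x [-0.0035  0.0056  0.0075] y [-0.0334 -0.0257 -0.0215]
   z 0.02 x [-0.0032  0.0062  0.0073] y [-0.029  -0.0214 -0.018 ]
   z 0.04 x [-0.0018  0.0041  0.0071] y [-0.026  -0.0179 -0.0159]
1 1525 ztop -0.0294 top x [-0.0023  0.0026  0.0058] y [0.0221 0.0264 0.0311]
   z -0.02 x [-0.002   0.0038  0.0059] y [0.0221 0.0265 0.0314]
   z 0.0 x [-0.0034  0.0061  0.0081] y [0.0201 0.0239 0.0317]
   z 0.02 x [-0.0038  0.0064  0.0079] y [0.0167 0.0196 0.0274]
   z 0.04 x [-0.002   0.0042  0.0077] y [0.0144 0.0163 0.0238]
```

```bash
python3 -m pendant '{"delta_pos":[[0,-0.02,0.4],[0,0,0.4],[0,0,0.4],[0,0,0.3],[0,0,0.08],[0,0,0],[0,0,0],[0,0,0]],"yaw":[0,0,0,0,0,0,0,0],"fingers":[1,1,1,1,1,1,0.6,0.4]}'
python3 -m pendant '{"delta_pos":[[0,0,0],[0,0,0],[0,0,0],[0,0,0],[0,0,0],[0,0,0],[0,0,0],[0,0,0]],"yaw":[0,0,0,0,0,0,0,0],"fingers":[0.2,0.1,0,-0.1,-1,-1,-1,-1]}'
python3 red.py w10
```

```text
time: 23.67
tool_pos: [0.4569, -0.3593, 0.0871]
tool_rot: [[-0.909, 0.416, 0.002], [0.416, 0.909, -0.001], [-0.002, -0.0, -1.0]]
contact_force: [-0.7, 0.0, 7.3]
width: 0.0642
finger_force: 6.3
time: 24.33
tool_pos: [0.4577, -0.3595, 0.0898]
tool_rot: [[-0.909, 0.416, 0.005], [0.416, 0.909, -0.003], [-0.006, -0.001, -1.0]]
contact_force: [-2.0, 3.6, 18.6]
width: 0.0417
finger_force: 59.3
[ 0.45772234 -0.35953656  0.08977135] w 0.04170002910417199
-1 3516 ztop -0.0909 top x [0.001  0.0057 0.0085] y [-0.016  -0.0108 -0.0061]
   z -0.1 x [0.0006 0.0036 0.0069] y [-0.0141 -0.0108 -0.0075]
   z -0.08 x [0.0024 0.007  0.0086] y [-0.0194 -0.0126 -0.0063]
   z -0.06 x [0.0051 0.0096 0.0108] y [-0.0205 -0.0146 -0.0094]
   z -0.04 x [0.0065 0.0099 0.0107] y [-0.0204 -0.0146 -0.0095]
   z -0.02 x [0.0036 0.008  0.0103] y [-0.0195 -0.0125 -0.0088]
1 3560 ztop -0.091 top x [0.0013 0.0058 0.0086] y [0.0063 0.0112 0.0165]
   z -0.1 x [0.0008 0.0036 0.0068] y [0.0082 0.0111 0.014 ]
   z -0.08 x [0.0025 0.0071 0.0088] y [0.0065 0.013  0.0194]
   z -0.06 x [0.0045 0.0097 0.0109] y [0.0098 0.0149 0.0209]
   z -0.04 x [0.0031 0.01   0.0109] y [0.0101 0.0149 0.0206]
   z -0.02 x [0.0023 0.0079 0.0103] y [0.0095 0.0129 0.0191]
```

Squeezed to 41.7 mm at 59 N. Lift.

```bash
python3 -m pendant '{"delta_pos":[[0,0,-0.15],[0,0,-0.25],[0,0,-0.3],[0,0,-0.4],[0,0,-0.6],[0,0,-0.8],[0,0,-0.8],[0,0,-0.8]],"yaw":[0,0,0,0,0,0,0,0],"fingers":[-1,-1,-1,-1,-1,-1,-1,-1]}'
python3 -m pendant '{"delta_pos":[[0,0,-0.6],[0,0,-0.4],[0,0,0],[0,0,0],[0,0,0]],"yaw":[0,0,0,0,0],"fingers":[-1,-1,-1,-1,-1]}'
python3 red.py w11
python3 - <<'E'
from h import *
ims=[]
for n in ['scene','top']:
    s,c,P,im,d,X=look(n,n+'11.npz')
    for t in ['ring_mid','grip_mid']:
        for r in spot_point(n,t)[:5]:
            o,v=ray(c,P,r['location']); u,w=np.round(r['location']).astype(int); print(n,t,(u,w),round(float(r['p']),2),'depthpt',X[w,u].round(3))
E
```

```text
time: 25.05
tool_pos: [0.4559, -0.3586, 0.2516]
tool_rot: [[-0.909, 0.416, 0.0], [0.416, 0.909, -0.0], [-0.0, -0.0, -1.0]]
contact_force: [0.6, -1.3, -1.6]
width: 0.041
finger_force: 61.0
time: 25.47
tool_pos: [0.4561, -0.3588, 0.2882]
tool_rot: [[-0.909, 0.416, -0.001], [0.416, 0.909, 0.001], [0.002, 0.0, -1.0]]
contact_force: [0.1, 0.4, -2.7]
width: 0.0409
finger_force: 61.0
[ 0.45613128 -0.35875032  0.28816286] w 0.040949805004911494
-1 3471 ztop -0.0907 top x [0.0009 0.0056 0.0083] y [-0.0158 -0.0106 -0.006 ]
   z -0.1 x [0.0005 0.0032 0.0062] y [-0.0137 -0.0105 -0.0075]
   z -0.08 x [0.0018 0.0068 0.0085] y [-0.0188 -0.0123 -0.0061]
   z -0.06 x [0.0048 0.0094 0.0106] y [-0.0202 -0.0143 -0.0092]
   z -0.04 x [0.0065 0.0097 0.0106] y [-0.0202 -0.0145 -0.0095]
   z -0.02 x [0.0037 0.0079 0.0103] y [-0.0182 -0.0126 -0.0089]
1 3508 ztop -0.0908 top x [0.0009 0.0055 0.0083] y [0.0062 0.0108 0.016 ]
   z -0.1 x [0.0005 0.0032 0.0061] y [0.0079 0.0108 0.014 ]
   z -0.08 x [0.0021 0.0069 0.0085] y [0.0064 0.0126 0.0192]
   z -0.06 x [0.0046 0.0095 0.0107] y [0.0096 0.0147 0.0206]
   z -
[... 547 characters left out ...]
124), np.int64(257)) 0.97 depthpt [ 0.14  -0.374  0.001]
scene grip_mid (np.int64(153), np.int64(241)) 0.71 depthpt [ 0.15  -0.265  0.003]
scene grip_mid (np.int64(180), np.int64(195)) 0.61 depthpt [ 0.054 -0.051  0.041]
scene grip_mid (np.int64(170), np.int64(218)) 0.58 depthpt [ 0.088 -0.137 -0.   ]
top ring_mid (np.int64(401), np.int64(226)) 0.7 depthpt [ 0.459 -0.342  0.257]
top ring_mid (np.int64(378), np.int64(283)) 0.52 depthpt [ 0.309 -0.349 -0.002]
top ring_mid (np.int64(345), np.int64(295)) 0.51 depthpt [ 0.27  -0.244  0.003]
top grip_mid (np.int64(419), np.int64(225)) 0.59 depthpt [ 0.496 -0.486 -0.004]
top grip_mid (np.int64(354), np.int64(303)) 0.5 depthpt [ 0.252 -0.255  0.082]
```

Run:
```python
from h import *
c,_=cam('wrist');D=np.load('w11.npz'); w=D['im']; Z=cloud(c,np.array(c['mount']),D['d'])
s=get_state(); R=np.array(s['tool_rot']);t=np.array(s['tool_pos'])
S=np.load('scene11.npz'); cs,P=cam('scene')
def proj(p):
    q=np.linalg.inv(P)@np.r_[p,1]; return cs['cx']+cs['fx']*q[0]/-q[2], cs['cy']-cs['fy']*q[1]/-q[2]
for p in [(-.0137,0,.069),(-.0137,0.024,.069),(-.0137,-.024,.069),(-.036,0,.069),(.0028,0,.069),(.0028,0,-.095),(0,0,0)]: print(p,np.round(proj(t+R@np.array(p)),1))
u,v=map(int,proj(t+R@np.array((-.0137,0,.02))))
a=cv2.resize(S['im'][v-50:v+50,u-33:u+33],(400,600),interpolation=cv2.INTER_CUBIC)
b=cv2.resize(w[:,140:420],(400,600),interpolation=cv2.INTER_CUBIC)
print('crop origin',u-33,v-50)
cv2.imwrite('pics/m11.png',np.hstack([a,b])[...,::-1])
```

```text
(-0.0137, 0, 0.069) [189.4 237.3]
(-0.0137, 0.024, 0.069) [198.3 234.6]
(-0.0137, -0.024, 0.069) [180.4 240. ]
(-0.036, 0, 0.069) [192.2 241.9]
(0.0028, 0, 0.069) [187.4 234. ]
(0.0028, 0, -0.095) [179.  179.5]
(0, 0, 0) [184.3 212.6]
crop origin 154 171
```

View pics/m11.png

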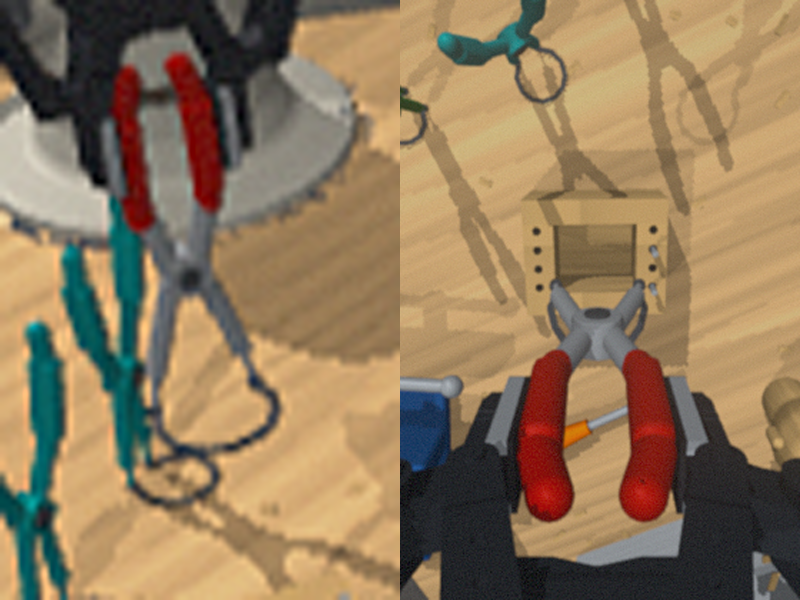

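Scene crop (left): the red pliers are in the fingers with the ring spread on their tips, jaw ends at (155,410) and (258,380), ring front at (215,448). Wrist crop (right): jaws at (555,290) and (640,288), with ring parts visible beside the pivot. I'll measure the ring in the tool frame from the wrist depth.

Run:
```python
from h import *
np.set_printoptions(suppress=True,precision=4)
c,_=cam('wrist');D=np.load('w11.npz'); Z=cloud(c,np.array(c['mount']),D['d'])
m=(D['d']>0)&(Z[...,2]>-.03)&(Z[...,2]<.1)&(abs(Z[...,0])<.06)&(abs(Z[...,1])<.05)
for z in np.arange(-.02,.1,.01):
    k=m&(abs(Z[...,2]-z)<.005)
    for sg in (-1,1):
        q=Z[k&(Z[...,1]*sg>0)]
        if len(q)>3: print(z.round(3),sg,len(q),'x',np.percentile(q[:,0],[2,50,98]),'y',np.percentile(q[:,1],[2,50,98]))
q=Z[m&(Z[...,2]>.055)]
A=np.c_[q[:,:2],np.ones(len(q))]
print(len(q), q[np.argsort(q[:,0])][::max(1,len(q)//40)])
hs=cv2.cvtColor(D['im'],cv2.COLOR_RGB2HSV); red=((hs[...,0]<8)|(hs[...,0]>172))&(hs[...,1]>120)&(abs(Z[...,0])<.03)&(abs(Z[...,1])<.03)&(D['d']>.03)
print('handle end',np.sort(Z[red][:,2])[[5,20,60,150]])
```

```text
-0.02 -1 190 x [0.0007 0.0064 0.0084] y [-0.017  -0.0098 -0.0067]
-0.02 1 195 x [0.0009 0.0065 0.0083] y [0.0073 0.0105 0.0182]
-0.01 -1 181 x [0.0008 0.0063 0.0078] y [-0.0135 -0.0072 -0.0038]
-0.01 1 183 x [0.0007 0.0064 0.0076] y [0.0044 0.008  0.0141]
0.0 -1 309 x [-0.0053  0.0066  0.0102] y [-0.0104 -0.0033 -0.0005]
0.0 1 367 x [-0.005   0.0063  0.0103] y [0.     0.0034 0.0109]
0.01 -1 133 x [0.0044 0.0102 0.0119] y [-0.01   -0.0053 -0.0006]
0.01 1 160 x [0.004  0.0103 0.0119] y [0.     0.0052 0.0112]
0.02 -1 68 x [0.0011 0.0051 0.0104] y [-0.0136 -0.011  -0.0018]
0.02 1 72 x [0.001  0.005  0.0103] y [0.0009 0.0121 0.0144]
0.03 -1 92 x [0.0008 0.0057 0.007 ] y [-0.0163 -0.0132 -0.0077]
0.03 1 94 x [0.0013 0.006  0.0072] y [0.0088 0.014  0.0176]
0.04 -1 82 x [0.0012 0.0059 0.007 ] y [-0.019  -0.0155 -0.01  ]
0.04 1 83 x [0.0013 0.006  0.0068] y [0.0109 0.017  0.0204]
0.05 -1 73 x [0.0012 0.0059 0.0069] y [-0.0219 -0.0186 -0.0127]
0.05 1 74 x [0.0015 0.0059 0.007 ] y [0.0133 0.0197 0.0233]
0.06 -1 26 x [0.0016 0.0059 0.0068] y [-0.023  -0.0197 -0.0147]
0.06 1 26 x [0.0013 0.0062 0
[... 801 characters left out ...]
.0769]
 [-0.0158 -0.0261  0.0772]
 [-0.0148  0.0274  0.0767]
 [-0.0139  0.0274  0.0765]
 [-0.0132 -0.026   0.0769]
 [-0.0125  0.0282  0.0774]
 [-0.0116 -0.0244  0.0771]
 [-0.0108 -0.0259  0.0773]
 [-0.0098  0.0273  0.0769]
 [-0.009   0.0273  0.0768]
 [-0.0063 -0.0249  0.0762]
 [ 0.0004 -0.0231  0.0756]
 [ 0.0017  0.02    0.0768]
 [ 0.0024  0.0215  0.077 ]
 [ 0.0027 -0.02    0.0761]
 [ 0.0032 -0.0207  0.0746]
 [ 0.0034  0.0226  0.0712]
 [ 0.0035  0.0229  0.076 ]
 [ 0.004   0.0207  0.0772]
 [ 0.0044  0.0244  0.0759]
 [ 0.0048  0.0222  0.0771]
 [ 0.0053 -0.0208  0.0583]
 [ 0.0061  0.0227  0.0558]
 [ 0.0065  0.0186  0.0593]
 [ 0.0068  0.0191  0.056 ]]
handle end [-0.0916 -0.0913 -0.0911 -0.0907]
```

The ring is level in the tool frame, top at tool z ≈ 0.077. I'll move to a view pose beside the spindle at the same yaw.

```bash
python3 -m pendant '{"delta_pos":[[0,0.4,0],[-0.03,0.8,0],[-0.03,0.9,0],[-0.04,0.9,0],[-0.04,0.9,0],[-0.04,0.9,0],[-0.04,0.9,0],[-0.03,0.9,0]],"yaw":[0,0,0,0,0,0,0,0],"fingers":[-1,-1,-1,-1,-1,-1,-1,-1]}'>/dev/null
python3 -m pendant '{"delta_pos":[[-0.03,0.9,0],[0,0.8,0],[0,0.5,0],[0,0.18,0],[0,0,0],[0,0,0],[0,0,0]],"yaw":[0,0,0,0,0,0,0],"fingers":[-1,-1,-1,-1,-1,-1,-1]}'
cat > ringfit.py <<'E'
from h import *
import sys
from scipy.optimize import least_squares
np.set_printoptions(suppress=True,precision=4)
s,c,P,im,d,X=look('wrist',sys.argv[1]+'.npz'); Z=cloud(c,np.array(c['mount']),d); cv2.imwrite(f'pics/{sys.argv[1]}.png',im[...,::-1])
R=np.array(s['tool_rot']);t=np.array(s['tool_pos']); print('tcp',t,'w',s['width'],'F',s['contact_force'],'alpha',np.degrees(np.arctan2(R[1,0],R[0,0])))
r0=np.hypot(Z[...,0]+.0139,Z[...,1])
m=(d>0)&(abs(Z[...,2]-.0767)<.0022)&(Z[...,0]<-.004)&(r0<.03)&(r0>.018); q=Z[m]
f=least_squares(lambda p:np.hypot(q[:,0]-p[0],q[:,1]-p[1])-p[2],[-.0139,0,.024],loss='soft_l1',f_scale=.001)
rr=np.hypot(q[:,0]-f.x[0],q[:,1]-f.x[1]); print('ring',len(q),f.x,'r range',np.percentile(rr,[2,98]),'z',np.median(q[:,2]))
k=np.linalg.lstsq(np.c_[q[:,:2],np.ones(len(q))],q[:,2],rcond=None)[0]; print('ring tilt',k)
rw=t+R@np.array([f.x[0],f.x[1],np.median(q[:,2])]); print('ring world',rw)
def circ(m,p0,nm):
    W=X[m]; h=cv2.convexHull(W[:,:2].astype(np.float32))[:,0]
    g=least_squares(lambda p:np.hypot(h[:,0]-p[0],h[:,1]-p[1])-p0,[.552,-.0077],loss='soft_l1',f_scale=.0005)
    print(nm,m.sum(),'z',np.median(W[:,2]),'c',g.x,'resid',np.abs(g.fun).mean(),'hull r',np.percentile(np.hypot(*(h-g.x).T),[5,95])); return g.x
rho=np.hypot(X[...,0]-.552,X[...,1]+.0077)
mm=(rho<.026)&(X[...,2]>.128)&(X[...,2]<.139)
if mm.sum()>50: circ(mm,.0201,'spindle')
circ((rho<.04)&(abs(X[...,2]-.1241)<.004),.0298,'hub'); dc=circ((rho<.104)&(abs(X[...,2]-.1022)<.004),.0944,'disc')
E
python3 ringfit.py w12
```

```text
time: 27.07
tool_pos: [0.6156, -0.038, 0.2895]
tool_rot: [[-0.909, 0.417, 0.0], [0.417, 0.909, -0.0], [-0.0, -0.0, -1.0]]
contact_force: [-0.5, 0.1, -2.6]
width: 0.0411
finger_force: 61.1
tcp [ 0.6156 -0.038   0.2895] w 0.041057589300425815 F [-0.4916  0.091  -2.5784] alpha 155.33628085296635
ring 306 [-0.0124  0.0007  0.0256] r range [0.0234 0.0275] z 0.07652076535860122
ring tilt [-0.0076 -0.0023  0.0765]
ring world [ 0.6271 -0.0426  0.213 ]
spindle 1521 z 0.13494266274185968 c [ 0.5523 -0.0082] resid 0.0003274975568730464 hull r [0.0195 0.02  ]
hub 1625 z 0.12420068683245239 c [ 0.5537 -0.0084] resid 9.566135344626689e-05 hull r [0.0296 0.03  ]
disc 25350 z 0.10220951918263063 c [ 0.5538 -0.0084] resid 0.00017803648831699325 hull r [0.0942 0.0948]
```

```bash
python3 -m pendant '{"delta_pos":[[0.4,0,0],[0.6,0,0],[0.6,0,0],[0.4,0,0],[0.1,0,0.2],[0,0,0.4],[0,0,0.4],[0,0,0.2]],"yaw":[0,0,0,0,0,0,0,0],"fingers":[-1,-1,-1,-1,-1,-1,-1,-1]}'>/dev/null
python3 -m pendant '{"delta_pos":[[0,0,0],[0,0,0],[0,0,0]],"yaw":[0,0,0],"fingers":[-1,-1,-1]}'
python3 ringfit.py w13
```

```text
time: 28.03
tool_pos: [0.5397, -0.0023, 0.2424]
tool_rot: [[-0.909, 0.417, 0.001], [0.417, 0.909, -0.0], [-0.001, 0.0, -1.0]]
contact_force: [0.1, 0.2, -2.1]
width: 0.0408
finger_force: 61.2
tcp [ 0.5397 -0.0023  0.2424] w 0.04076685171183813 F [ 0.135   0.1779 -2.1085] alpha 155.35965433910584
ring 302 [-0.0124  0.0007  0.0256] r range [0.0234 0.0277] z 0.07655236351197994
ring tilt [-0.0134  0.0022  0.0763]
ring world [ 0.5514 -0.0069  0.1659]
spindle 1148 z 0.13512804992540203 c [ 0.552  -0.0083] resid 0.0014566156433700463 hull r [0.0128 0.0201]
hub 866 z 0.12430357553228621 c [ 0.5532 -0.0083] resid 9.09712285838146e-05 hull r [0.0297 0.03  ]
disc 22740 z 0.1023278393692302 c [ 0.5532 -0.0082] resid 0.000182179883421879 hull r [0.0941 0.0949]
```

```bash
python3 -m pendant '{"delta_pos":[[0.01,-0.02,0.2],[0,0,0.2],[0,0,0.15],[0,0,0.08],[0,0,0.08],[0,0,0.05],[0,0,0]],"yaw":[0,0,0,0,0,0,0],"fingers":[-1,-1,-1,-1,-1,-1,-1]}'
python3 ringfit.py w14
```

```text
time: 28.67
tool_pos: [0.5388, -0.0024, 0.2105]
tool_rot: [[-0.909, 0.416, -0.001], [0.416, 0.909, -0.0], [0.0, -0.0, -1.0]]
contact_force: [-0.0, 0.6, -2.1]
width: 0.0409
finger_force: 61.1
tcp [ 0.5388 -0.0024  0.2105] w 0.04094175393802031 F [-0.0156  0.6296 -2.1266] alpha 155.39904086924943
ring 328 [-0.0117  0.0007  0.0256] r range [0.0203 0.0281] z 0.07659666077437485
ring tilt [-0.0195 -0.001   0.0763]
ring world [ 0.5497 -0.0066  0.1339]
spindle 932 z 0.13455551025141965 c [ 0.5544 -0.0042] resid 0.005305941316357483 hull r [0.0216 0.0302]
hub 1012 z 0.12424403091833613 c [ 0.5532 -0.0082] resid 0.00012668227212786265 hull r [0.0295 0.0301]
disc 27121 z 0.10231492950115317 c [ 0.5532 -0.0082] resid 0.0002704228818968077 hull r [0.0942 0.0951]
```

```bash
python3 -m pendant '{"delta_pos":[[0,-0.01,0.05],[0,0,0.05],[0,0,0.04],[0,0,0],[0,0,0],[0,0,0],[0,0,0]],"yaw":[0,0,0,0,0,0,0],"fingers":[-1,-1,-1,-1,-1,-1,-1]}'
python3 ringfit.py w15 | grep -v spindle
```

```text
time: 29.3
tool_pos: [0.5388, -0.0028, 0.2055]
tool_rot: [[-0.909, 0.416, 0.0], [0.416, 0.909, -0.0], [-0.0, 0.0, -1.0]]
contact_force: [-0.4, 0.5, -2.3]
width: 0.0412
finger_force: 61.1
tcp [ 0.5388 -0.0028  0.2055] w 0.04115005672154102 F [-0.421   0.4874 -2.3269] alpha 155.3938956603247
ring 306 [-0.0124  0.0007  0.0255] r range [0.0233 0.0278] z 0.07654989971597567
ring tilt [-0.008  -0.0006  0.0764]
ring world [ 0.5504 -0.0074  0.1289]
hub 1131 z 0.12425876835560573 c [ 0.5532 -0.0082] resid 0.00028269609756193794 hull r [0.0298 0.0307]
disc 27905 z 0.10229553849714651 c [ 0.5532 -0.0082] resid 0.00022072266486389017 hull r [0.0942 0.095 ]
```

```bash
python3 -m pendant '{"delta_pos":[[0.0,0,0.02],[0,0,0.01],[0,0,0],[0,0,0],[0,0,0]],"yaw":[0,0,0,0,0],"fingers":[-1,-1,-1,-1,-1]}'
python3 ringfit.py w16 | grep -v spindle
python3 - <<'E'
from h import *
D=np.load('w16.npz')['im']; a=cv2.resize(D[130:290,200:360],(500,500),interpolation=cv2.INTER_CUBIC)
s,_=viewer.get_image('scene'); b=cv2.resize(s[185:260,270:315],(300,500),interpolation=cv2.INTER_CUBIC)
cv2.imwrite('pics/m16.png',np.hstack([a,b])[...,::-1])
E
```

```text
time: 29.77
tool_pos: [0.5387, -0.0028, 0.2042]
tool_rot: [[-0.909, 0.416, -0.0], [0.416, 0.909, 0.0], [0.0, 0.0, -1.0]]
contact_force: [0.0, 0.2, -2.3]
width: 0.0409
finger_force: 61.1
tcp [ 0.5387 -0.0028  0.2042] w 0.040877864180793415 F [ 0.0009  0.1854 -2.2785] alpha 155.39086496052929
ring 314 [-0.0124  0.0007  0.0257] r range [0.0235 0.0291] z 0.07662685341572192
ring tilt [-0.0051 -0.0014  0.0766]
ring world [ 0.5503 -0.0073  0.1275]
hub 1381 z 0.1244462270056027 c [ 0.5531 -0.0082] resid 0.000298899524716978 hull r [0.0298 0.0312]
disc 28058 z 0.10229818244086517 c [ 0.5531 -0.0083] resid 0.00020173323202171085 hull r [0.0942 0.0949]
```

View pics/m16.png

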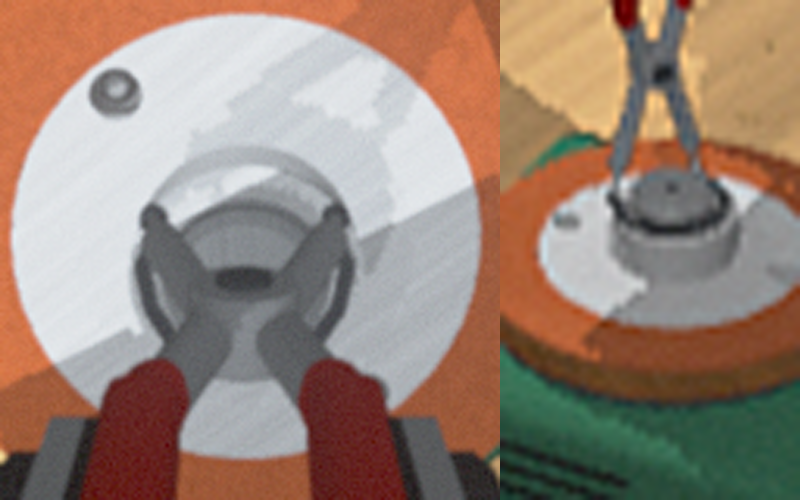

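The final view agrees with the numbers. Left: the open ring sits evenly round the spindle, arcs at (145,290) and (345,290), above the seated hub. Right: the ring lies at groove height round the spindle at (670,205). The contact force is only the pliers' weight, with no sideways push. Ring top measures 25.2 mm above the disc against a target of 25.25. Handing in.

```bash
python3 -c "
from rig import job
print(job.job_done())"
```

```text
the job is handed in; nothing more can be done
None
```

The wheel measures fully seated over the spindle and both drive pins and has been let go, and the squeezed pliers hold the open ring level at the groove, centred by measurement and not touching hub or spindle; the job is handed in, but no verdict came back.

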